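Seat the last instrument foot in the nest board

TASK

One white enamelled instrument foot is still standing loose on the bench; complete the set by putting it into the empty round seat of the blue nest board, upright with its flange resting flat on the bottom of the seat. The seat leaves no room for fingers round the flange, and the two feet already in the board stay in their seats.

Things in the scene. Friction and masses are not known exactly. Their poses are not given: they have to be found in the camera images.
- loose_foot: White enamelled foot, upright, 0.21 kg: round flange 64 mm across, 11 mm thick, brown edge; above it a round boss 30 mm across from 11 to 48 mm above the underside; a 9 mm stud on top up to 64 mm. Origin: centre of the underside, z up. Stands on the bench left of the board, near a white crucible and a brown rubber stopper (75 mm or more away, centre to centre).
- empty_seat: Empty seat of the fixed blue board (100 x 296 mm, 18 mm high; three seats in a row, 95 mm apart, any one empty): round recess 78 mm across, 12 mm deep, 5 mm chamfer, cork-coloured disc on its floor. Origin: centre of that floor, 6 mm above the bench, z up, y along the row. Fingers on a foot's flange do not fit in; fingers on the boss do.
- parked_foot_1: One of the two feet already in the board's other seats, same shape and origin as loose_foot; loose, not to be displaced.
- parked_foot_2: The other foot already in the board, as parked_foot_1; loose, not to be displaced.
There are look-alikes about, which are no part of the job. What is shaped like the loose_foot but orange or turquoise is not meant.

How it is judged:
By the outcome, as a careful person would: the job done as asked, in the order asked, and still so for the second after the job is handed in, with the robot touching nothing.
It also fails if it takes over 38 s, if anything falls off the work surface, if the arm or the gripper's body presses on something with over 40 N, if the wrist force passes 120 N, or if a joint passes its speed limit or range.

ROBOT

A 7-joint arm with a two-finger parallel gripper is mounted at the origin on a cart in front of the work surface, level with it; the furniture and walls round the work are solid. World frame = base frame: x ahead of the robot, y to its left, z up, the work surface at z = 0. Lengths are in m, angles in rad, forces in N, time in s.
With the tool pointing down it reaches from about 0.425 to 0.925 m from the base axis. Payload 6.8 kg.
Tool frame: the origin (TCP) lies midway between the tips of the shut fingers; the grasp point (between the pads) lies 19 mm behind it; z points along the fingers, y is the line along which they close (so a half turn about z gives the same grasp; the last joint's range is limited). The gripper opens to 85 mm and grips with 20 to 120 N. Pads are 22 mm wide; open, the fingers measure 114 mm over their backs; the gripper's body (76 mm by 85 mm) begins 54 mm behind the grasp point. The pads swing forward as they close: fully open they stand 13 mm farther back than shut.
Start: joints at [-1.24, 0.477, 0.022, 1.555, -0.011, 1.109, -0.083], TCP at [0.287, 0.611, 0.231] pointing down, gripper open.
Joint ranges: [-2.96, 2.96], [-0.34, 2.1], [-1.41, 1.46], [0.24, 2.44], [-1.37, 4.51], [0.17, 1.92], [-2.96, 2.96]. Speed limits (rad/s): [2.39, 2.39, 3.14, 3.14, 3.14, 3.14, 3.14].

INTERFACE

Orientations are given as a rotation vector (axis times angle).
In Python, from bench import get_obs, grab_frame, camera_params, r gives the robot as it stands.
- The arm moves only by the shell command python3 -m jog 'ROWS' [FORCE]. ROWS is JSON, a list of rows, each an object of numbers: "rx", "ry", "rz": the turn, a rotation vector about the world's x, y, z scaled (see below); "x", "y", "z": the shift along the world's x, y, z scaled (see below); "jaw": the opening, from -1 (shut) to 1 (fully open). In form: [{"rx": .., "ry": .., "rz": .., "x": .., "y": .., "z": .., "jaw": ..}, ...]. A call has 1 to 8 rows; each row shifts and turns the commanded pose from where the row before left it; what a row does not reach is not made up. The controller multiplies each number of a shift by 60 mm and each number of a turn by 10 degrees. A row lasts 1/8 s, in which the tool goes at most 62.5 mm and 10.7 degrees, less where a joint would pass 70% of its speed; a pose out of reach is approached as far as the arm can. A call with a number of a shift or a turn outside -1 to 1 is refused whole. A call with a gripper value outside its range is refused whole. The fingers move at their own pace and stop on an object; FORCE is the grip in N (left out, the last holds). Time passes only in rows, so rows that do not move let the fingers close. It gives the time, the measured TCP pose, the force, the opening and the grip force at its end, in the units of the state.
- get_obs(): the state, without advancing time (a new reading comes with each control period).
- grab_frame(name): name is "side" or "top"; returns the picture (400x640x3 uint8, red, green, blue); there is no depth.
- camera_params(name): a dict with "fx", "fy", "cx", "cy" (pixels), "k1" (the pictures are not rectified: a ray, as slopes to the right and down, at radius r is drawn at 1 + k1 r^2 times it, then the intrinsics apply), "R" (3x3) and "t" (3): a world point X has camera coordinates R X + t. Camera axes: x right, y down, z forward; pixel columns grow to the right and rows downward; lengths in m; the calibration is good to about 2 mm. A picture is of the moment at which its call begins. camera_params takes no time and is no camera call.
- r.hand_in(): hands the job in; it is judged then, once.
The state is a dict: "clock": time; "joints": joint angles; "qvel": joint speeds; "tau": joint torques, N m; "tcp_pos": TCP position; "orientation": TCP orientation; "contact_force": force on the tool from outside, world axes, zero at the start; "moment": the same for the moment, N m; "grip_width": finger opening in m; "gripper_force": force on a finger pad.
Only numpy, scipy, OpenCV 4.12 (cv2) and the standard library are available. Lean on these libraries where they do the work, as an engineer would, in place of code of your own. Each camera call takes 0.05 s, during which the arm holds its last target. There are 200 camera calls.

## Working session

There is one attempt and no reset: what is moved stays moved. The work goes in short steps, Python scripts to look and compute and a shell command to move; the robot and the scene stay as the last step left them, time stands still between calls to the robot, and variables do not carry over. Pictures are saved under pics/ and viewed, at most 10 in all, crops included, and the job is handed in when it is done.

```bash
mkdir -p pics; cat > h.py <<'E'
import numpy as np,cv2
from bench import get_obs,grab_frame,camera_params,r
def ray(n,u,v):
    c=camera_params(n);K=np.array([[c['fx'],0,c['cx']],[0,c['fy'],c['cy']],[0,0,1.]])
    x,y=(u-c['cx'])/c['fx'],(v-c['cy'])/c['fy']
    a,b=x,y
    for _ in range(30):
        s=1+c['k1']*(a*a+b*b);a,b=x/s,y/s
    R=np.array(c['R']);return -R.T@np.array(c['t']),R.T@np.array([a,b,1.])
def onz(n,u,v,z):
    o,d=ray(n,u,v);return o+d*(z-o[2])/d[2]
def proj(n,X):
    c=camera_params(n);p=np.array(c['R'])@np.array(X)+np.array(c['t']);a,b=p[:2]/p[2];s=1+c['k1']*(a*a+b*b)
    return c['fx']*a*s+c['cx'],c['fy']*b*s+c['cy']
E
python3 - <<'E'
from h import *
for n in('top','side'):
    f=grab_frame(n);cv2.imwrite(f'pics/{n}0.png',f[:,:,::-1]);c=camera_params(n);print(n,c['k1'],-np.array(c['R']).T@np.array(c['t']))
o=get_obs();print(o['clock'],o['tcp_pos'],o['orientation'],o['grip_width'],o['contact_force'])
E
```

```text
top -0.007061430657632778 [0.30281516 0.31919083 1.12452149]
side -0.06943926831573902 [ 0.07873046 -0.73788569  0.5484906 ]
0.1 [0.28654582 0.61057856 0.23041465] [-6.83583158e-01 -3.06607488e+00  2.55114456e-03] 0.0852615142221512 [ 0.08740086 -0.37593768 -0.05702041]
```

View pics/top0.png

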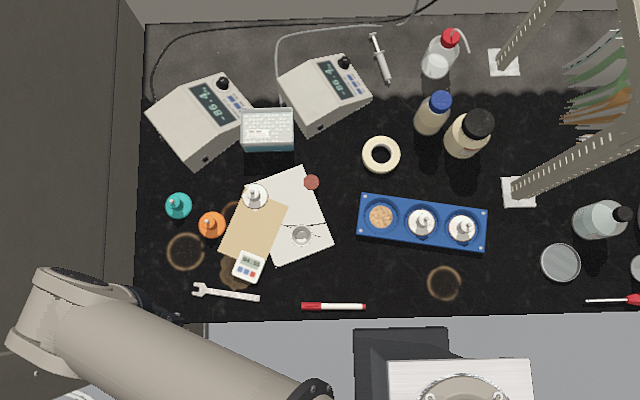

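View pics/side0.png

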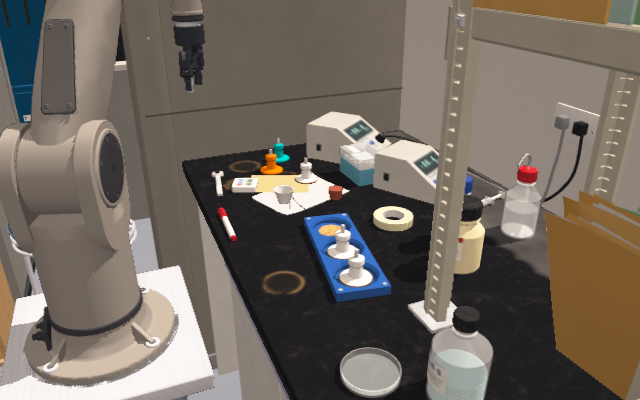

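Top view: the loose white foot is at about (255,194) on paper and cardboard. Look-alikes are orange (213,224) and turquoise (178,205); the crucible is at (301,235), the stopper at (312,182), and the parked feet at (422,222) and (462,228). The empty seat with its cork disc is at (381,216). Only (255,194) is a white foot outside the board. I'll confirm it in an enlarged crop.

```bash
python3 - <<'E'
from h import *
t=cv2.imread('pics/top0.png');s=cv2.imread('pics/side0.png')
a=cv2.resize(t[164:264,160:340],None,fx=4,fy=4,interpolation=cv2.INTER_CUBIC)[:300]
a=cv2.resize(t[170:244,215:315],(400,296),interpolation=cv2.INTER_CUBIC)
b=cv2.resize(s[140:214,256:356],(400,296),interpolation=cv2.INTER_CUBIC)
c=cv2.resize(t[185:259,350:450],(400,296),interpolation=cv2.INTER_CUBIC)
d=cv2.resize(s[205:279,295:395],(400,296),interpolation=cv2.INTER_CUBIC)
cv2.imwrite('pics/crop.png',np.vstack([np.hstack([a,b]),np.hstack([c,d])]))
# cork
h=cv2.cvtColor(t,cv2.COLOR_BGR2HSV)
hs=cv2.cvtColor(s,cv2.COLOR_BGR2HSV)
for n,im,(x0,y0,x1,y1) in(('top',h,(355,190,490,255)),('side',hs,(300,205,395,300))):
    sub=im[y0:y1,x0:x1]
    m=cv2.inRange(sub,(5,60,90),(22,200,255));k,_,st,ce=cv2.connectedComponentsWithStats(m)
    i=1+np.argmax(st[1:,4]);u,v=ce[i]+[x0,y0];print(n,'cork',st[i],u,v,onz(n,u,v,.006))
    m=cv2.inRange(sub,(100,100,40),(125,255,255));cs,_=cv2.findContours(m,cv2.RETR_EXTERNAL,2)
    q=cv2.minAreaRect(max(cs,key=cv2.contourArea));bx=cv2.boxPoints(q)+[x0,y0]
    print(n,'board',[onz(n,*p,.018).round(4) for p in bx])
E
```

```text
top cork [ 15  16  22  22 388] 380.52061855670104 216.3943298969072 [0.47893106 0.16049924 0.006     ]
top board [array([0.4357, 0.2252, 0.018 ]), array([0.5385, 0.2059, 0.018 ]), array([ 0.4854, -0.094 ,  0.018 ]), array([ 0.3846, -0.0697,  0.018 ])]
side cork [ 19  20  23  11 184] 329.1576086956522 229.6195652173913 [0.47693385 0.15987079 0.006     ]
side board [array([0.4301, 0.2125, 0.018 ]), array([0.5912, 0.2713, 0.018 ]), array([ 0.4815, -0.1107,  0.018 ]), array([ 0.3703, -0.1302,  0.018 ])]
```

View pics/crop.png

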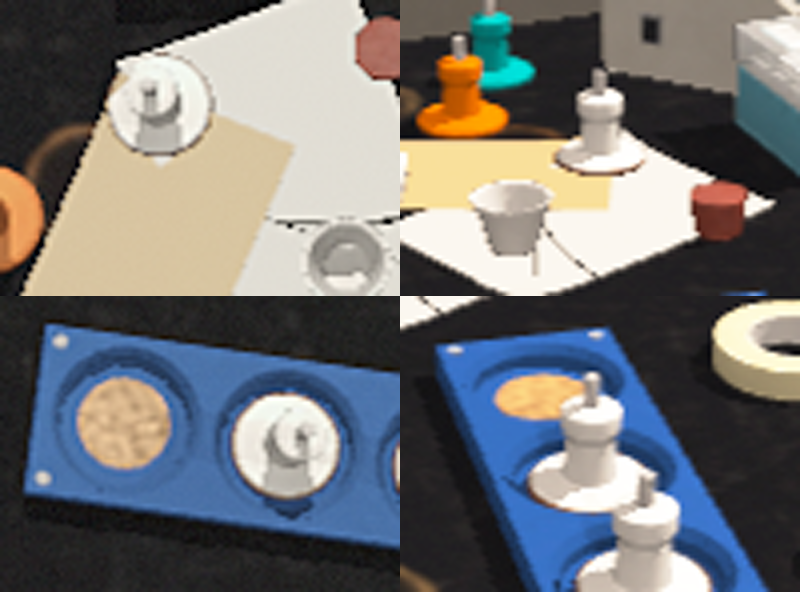

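The crop confirms it: a white enamelled foot with flange and stud. In the top view the flange centre is about (255,196) and the stud tip (252.5,192). In the side view they are about (306,178) and (306,157.5). The crucible and stopper are clear of it.

```bash
python3 - <<'E'
from h import *
from scipy.spatial.transform import Rotation as Ro
t=cv2.imread('pics/top0.png')
def tri(a,b):
    o,d=ray('top',*a);p,e=ray('side',*b);s=np.linalg.lstsq(np.c_[d,-e],p-o,rcond=None)[0]
    A,B=o+s[0]*d,p+s[1]*e;return (A+B)/2,np.linalg.norm(A-B)
print('stud',tri((252.3,191.5),(305.6,157.3)))
print('flange tri',tri((254.9,196),(305.8,177.8)))
print('top z.011',onz('top',254.9,196,.011),'side',onz('side',305.8,177.8,.011),'studtop',onz('top',252.3,191.5,.064),onz('side',305.6,157.3,.064))
print('width',onz('top',241.8,196,.011)-onz('top',268,196,.011))
for n,p in dict(stop=(311,182),cruc=(301,235),orange=(213,225)).items():print(n,onz('top',*p,.02))
M=Ro.from_rotvec(get_obs()['orientation']).as_matrix();print('tool y',M[:,1],'z',M[:,2])
E
```

```text
stud (array([0.53671737, 0.45554297, 0.06308674]), np.float64(0.002498057873775306))
flange tri (array([0.53792586, 0.45734772, 0.00271491]), np.float64(0.0008347091234493818))
top z.011 [0.53578454 0.45643881 0.011     ] side [0.53139893 0.43923047 0.011     ] studtop [0.53529576 0.45576502 0.064     ] [0.53722751 0.45344795 0.064     ]
width [0.00184027 0.06237366 0.        ]
stop [0.56383375 0.32215402 0.02      ]
cruc [0.43845611 0.34879461 0.02      ]
orange [0.46769458 0.55355205 0.02      ]
tool y [ 0.42478583  0.90529239 -0.00163715] z [-5.85966208e-04 -1.53346844e-03 -9.99998653e-01]
```

```bash
python3 -m jog '[{"x":0.594,"y":-0.368,"z":-0.238,"jaw":0.5},{"x":0.594,"y":-0.368,"z":-0.238,"jaw":0.5},{"x":0.594,"y":-0.368,"z":-0.238,"jaw":0.5},{"x":0.594,"y":-0.368,"z":-0.238,"jaw":0.5},{"x":0.594,"y":-0.368,"z":-0.238,"jaw":0.5},{"x":0.594,"y":-0.368,"z":-0.238,"jaw":0.5},{"x":0.594,"y":-0.368,"z":-0.238,"jaw":0.5},{"jaw":0.5}]' 40; python3 -m jog '[{"jaw":0.5},{"jaw":0.5}]'
python3 - <<'E'
from h import *
o=get_obs();p=np.array(o['tcp_pos']);print(p,o['orientation'],o['clock'],o['joints'])
ims=[]
for n,(x,y) in(('top',(205,145)),('side',(256,95))):
    f=grab_frame(n)[:,:,::-1];ims.append(cv2.resize(f[y:y+100,x:x+100],(400,400),interpolation=cv2.INTER_CUBIC))
    print(n,proj(n,p),'crop origin',x,y)
cv2.imwrite('pics/c1.png',np.hstack(ims))
E
```

```text
[0.28654582 0.61057856 0.23041465] [-6.83583158e-01 -3.06607488e+00  2.55114456e-03] 0.1 [-1.24011593  0.4777349   0.02233217  1.55634399 -0.01149319  1.10928344
 -0.0830779 ]
top (np.float64(156.6147067414335), np.float64(307.6237023538447)) crop origin 205 145
side (np.float64(194.706828736334), np.float64(92.49902733022135)) crop origin 256 95validation failed for argument at $[0]...
validation failed for argument at $[0]...
```

View pics/c1.png

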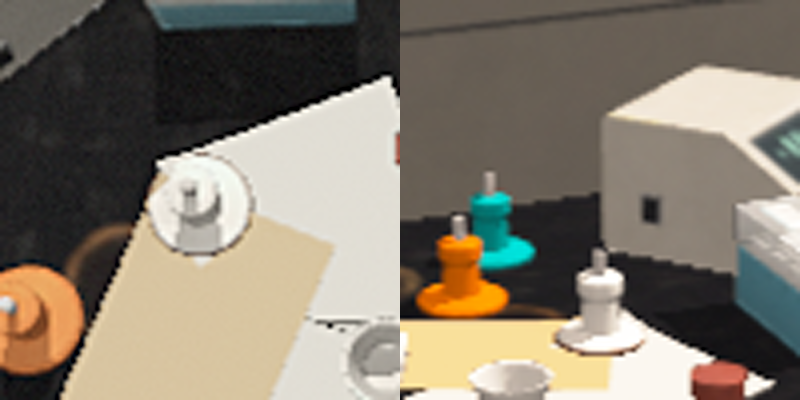

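The call was refused, so the arm hasn't moved and the picture shows the same scene. The rows probably need all seven fields.

```bash
python3 -m jog '[{"rx":0,"ry":0,"rz":0,"x":0.594,"y":-0.368,"z":-0.238,"jaw":0.5},{"rx":0,"ry":0,"rz":0,"x":0.594,"y":-0.368,"z":-0.238,"jaw":0.5},{"rx":0,"ry":0,"rz":0,"x":0.594,"y":-0.368,"z":-0.238,"jaw":0.5},{"rx":0,"ry":0,"rz":0,"x":0.594,"y":-0.368,"z":-0.238,"jaw":0.5},{"rx":0,"ry":0,"rz":0,"x":0.594,"y":-0.368,"z":-0.238,"jaw":0.5},{"rx":0,"ry":0,"rz":0,"x":0.594,"y":-0.368,"z":-0.238,"jaw":0.5},{"rx":0,"ry":0,"rz":0,"x":0.594,"y":-0.368,"z":-0.238,"jaw":0.5},{"rx":0,"ry":0,"rz":0,"x":0,"y":0,"z":0,"jaw":0.5}]' 40
```

```text
clock: 1.2
tcp_pos: [0.5399, 0.4515, 0.1296]
orientation: [0.694, 3.063, -0.006]
contact_force: [0.0, 1.2, 0.1]
grip_width: 0.0641
gripper_force: 0.0
```

```bash
python3 - <<'E'
from h import *
ims=[]
for n,(x,y) in(('top',(205,145)),('side',(256,95))):
    f=grab_frame(n)[:,:,::-1];ims.append(cv2.resize(f[y:y+100,x:x+100],(400,400),interpolation=cv2.INTER_CUBIC))
    o=get_obs();p=np.array(o['tcp_pos']);print(p,o['orientation'],o['clock'],np.abs(o['qvel']).max())
    print(n,proj(n,p),'crop origin',x,y)
cv2.imwrite('pics/c2.png',np.hstack(ims))
E
```

```text
[0.53766905 0.4542691  0.1303348 ] [-6.89487127e-01 -3.06487732e+00  3.03811420e-03] 1.25 0.04633027378928892
top (np.float64(248.97505751015973), np.float64(183.84907652485992)) crop origin 205 145
[0.53613825 0.45630182 0.13089906] [-6.84990899e-01 -3.06514917e+00  6.09309058e-04] 1.3 0.03034884742079621
side (np.float64(304.44244016144177), np.float64(133.12838338928503)) crop origin 256 95
```

View pics/c2.png

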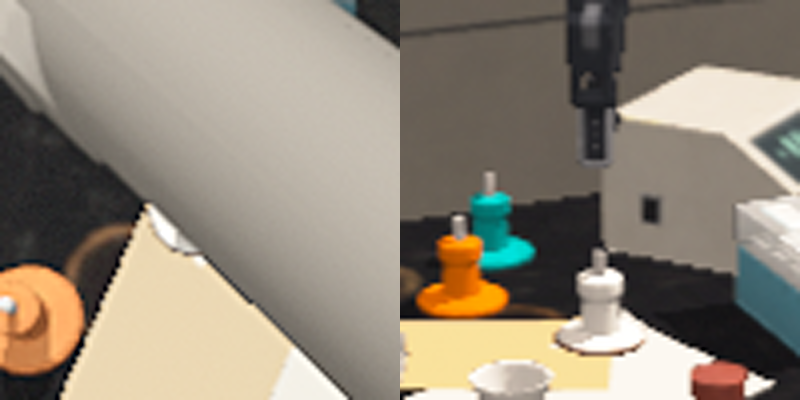

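The side view shows the fingers directly above the stud, at column 304.7 against 305.7. The TCP has settled on target, so I'll descend.

```bash
python3 -m jog '[{"rx":0,"ry":0,"rz":0,"x":0,"y":0,"z":-0.4,"jaw":0.5},{"rx":0,"ry":0,"rz":0,"x":0,"y":0,"z":-0.4,"jaw":0.5},{"rx":0,"ry":0,"rz":0,"x":0,"y":0,"z":-0.4,"jaw":0.5},{"rx":0,"ry":0,"rz":0,"x":0,"y":0,"z":-0.4,"jaw":0.5},{"rx":0,"ry":0,"rz":0,"x":0,"y":0,"z":-0.28,"jaw":0.5},{"rx":0,"ry":0,"rz":0,"x":0,"y":0,"z":0,"jaw":0.5},{"rx":0,"ry":0,"rz":0,"x":0,"y":0,"z":0,"jaw":0.5}]' 40 && python3 -m jog '[{"rx":0,"ry":0,"rz":0,"x":0,"y":0,"z":0,"jaw":-0.2},{"rx":0,"ry":0,"rz":0,"x":0,"y":0,"z":0,"jaw":-0.5},{"rx":0,"ry":0,"rz":0,"x":0,"y":0,"z":0,"jaw":-0.8},{"rx":0,"ry":0,"rz":0,"x":0,"y":0,"z":0,"jaw":-1},{"rx":0,"ry":0,"rz":0,"x":0,"y":0,"z":0,"jaw":-1},{"rx":0,"ry":0,"rz":0,"x":0,"y":0,"z":0,"jaw":-1}]' 40
```

```text
clock: 2.17
tcp_pos: [0.5365, 0.4573, 0.0196]
orientation: [0.683, 3.066, 0.002]
contact_force: [-0.3, -0.0, 0.4]
grip_width: 0.0639
gripper_force: 0.0
clock: 2.92
tcp_pos: [0.5368, 0.4566, 0.0195]
orientation: [0.684, 3.066, 0.001]
contact_force: [-1.2, -2.7, 4.9]
grip_width: 0.027
gripper_force: 39.2
```

```bash
python3 -m jog '[{"rx":0,"ry":0,"rz":0,"x":0,"y":0,"z":0,"jaw":-1},{"rx":0,"ry":0,"rz":0,"x":0,"y":0,"z":0.2,"jaw":-1},{"rx":0,"ry":0,"rz":0,"x":0,"y":0,"z":0.4,"jaw":-1},{"rx":0,"ry":0,"rz":0,"x":0,"y":0,"z":0.5,"jaw":-1},{"rx":0,"ry":0,"rz":0,"x":0,"y":0,"z":0.5,"jaw":-1},{"rx":0,"ry":0,"rz":0,"x":0,"y":0,"z":0.2,"jaw":-1},{"rx":0,"ry":0,"rz":0,"x":0,"y":0,"z":0,"jaw":-1},{"rx":0,"ry":0,"rz":0,"x":0,"y":0,"z":0,"jaw":-1}]' 60
python3 - <<'E'
from h import *
n='side';f=grab_frame(n)[:,:,::-1];x,y=256,65
cv2.imwrite('pics/c3.png',cv2.resize(f[y:y+120,x:x+100],(500,600),interpolation=cv2.INTER_CUBIC))
o=get_obs();p=np.array(o['tcp_pos']);print(p,o['gripper_force'],o['contact_force']);print(proj(n,p-[0,0,.0195]),proj(n,p+[0,0,.0445]))
E
```

```text
clock: 3.92
tcp_pos: [0.5354, 0.4559, 0.125]
orientation: [-0.683, -3.065, 0.003]
contact_force: [-0.4, -0.1, -2.8]
grip_width: 0.0259
gripper_force: 59.1
[0.53543468 0.45582001 0.12482639] 59.133377208745515 [-0.02124842  0.16861514 -3.13149767]
(np.float64(304.4109766798478), np.float64(142.45916199270363)) (np.float64(304.02706245889027), np.float64(119.05696806911617))
```

View pics/c3.png

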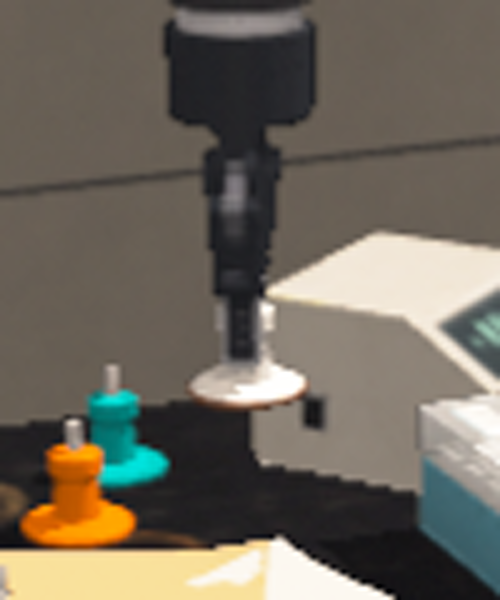

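The side view shows the foot held upright, with its flange centre at (305.8,142.6), about 1.3 px (roughly 3 mm) to the right of the TCP projection. I'll bias the target for that and move over the seat.

```bash
python3 -m jog '[{"rx":0,"ry":0,"rz":0,"x":-0.125,"y":-0.4,"z":0,"jaw":-1},{"rx":0,"ry":0,"rz":0,"x":-0.125,"y":-0.7,"z":0,"jaw":-1},{"rx":0,"ry":0,"rz":0,"x":-0.125,"y":-0.7,"z":0,"jaw":-1},{"rx":0,"ry":0,"rz":0,"x":-0.125,"y":-0.7,"z":0,"jaw":-1},{"rx":0,"ry":0,"rz":0,"x":-0.125,"y":-0.7,"z":0,"jaw":-1},{"rx":0,"ry":0,"rz":0,"x":-0.125,"y":-0.7,"z":0,"jaw":-1},{"rx":0,"ry":0,"rz":0,"x":-0.125,"y":-0.6,"z":0,"jaw":-1},{"rx":0,"ry":0,"rz":0,"x":-0.125,"y":-0.4,"z":0,"jaw":-1}]' 60
python3 -m jog '[{"rx":0,"ry":0,"rz":0,"x":0,"y":0,"z":0,"jaw":-1},{"rx":0,"ry":0,"rz":0,"x":0,"y":0,"z":-0.3,"jaw":-1},{"rx":0,"ry":0,"rz":0,"x":0,"y":0,"z":-0.4,"jaw":-1},{"rx":0,"ry":0,"rz":0,"x":0,"y":0,"z":-0.3,"jaw":-1},{"rx":0,"ry":0,"rz":0,"x":0,"y":0,"z":0,"jaw":-1},{"rx":0,"ry":0,"rz":0,"x":0,"y":0,"z":0,"jaw":-1}]' 60
python3 - <<'E'
from h import *
n='side';f=grab_frame(n)[:,:,::-1];x,y=280,170
cv2.imwrite('pics/c4.png',cv2.resize(f[y:y+120,x:x+120],(600,600),interpolation=cv2.INTER_CUBIC))
cv2.imwrite('pics/side4.png',f)
o=get_obs();p=np.array(o['tcp_pos']);print(p,o['clock'])
q=p-[0,0,.0085];print('flange top ctr expected',proj(n,q))
S=p-[0,0,.0195]
for d in [(0.001*10,0),(0,.01)]:print(np.array(proj(n,S+[*d,0]))-proj(n,S))
print('seat rim',proj(n,[.477,.1599,.018]), 'wanted flange mid at this z',proj(n,[.477,.1599,q[2]]))
E
```

```text
clock: 4.97
tcp_pos: [0.4755, 0.1604, 0.1259]
orientation: [-0.686, -3.065, 0.002]
contact_force: [0.3, -0.5, -1.8]
grip_width: 0.026
gripper_force: 59.3
clock: 5.72
tcp_pos: [0.4768, 0.1634, 0.067]
orientation: [0.682, 3.066, 0.001]
contact_force: [-0.1, -0.4, -1.6]
grip_width: 0.0261
gripper_force: 59.4
[0.47690866 0.16332033 0.06724029] 5.775
flange top ctr expected (np.float64(328.6144739703872), np.float64(207.46389360459742))
[ 4.21376734 -0.82095363]
[-1.84320765 -1.90941832]
seat rim (np.float64(329.2054512189197), np.float64(224.79260266879106)) wanted flange mid at this z (np.float64(329.29296311684266), np.float64(208.10711397839555))
```

View pics/c4.png

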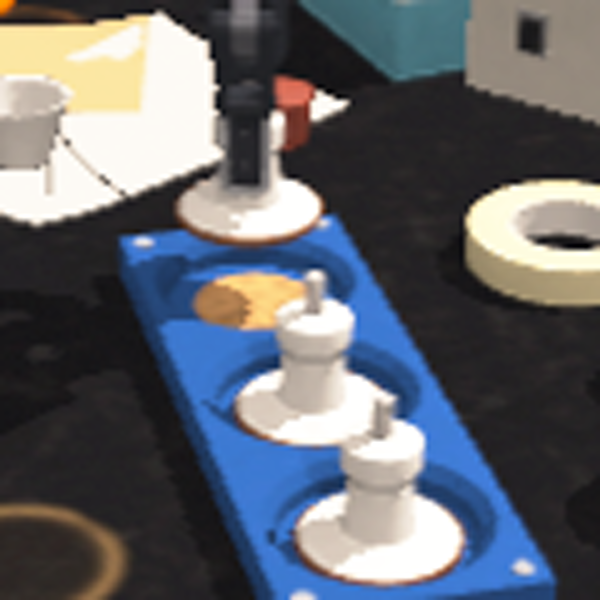

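The side view shows the foot above the empty seat. Its flange spans columns 315–345 (centre 330.1, wanted 329.3), which is within 2–3 mm, and both parked feet are untouched. I'll trim slightly and descend in stages.

```bash
python3 -m jog '[{"rx":0,"ry":0,"rz":0,"x":-0.02,"y":-0.02,"z":0,"jaw":-1},{"rx":0,"ry":0,"rz":0,"x":0,"y":0,"z":0,"jaw":-1},{"rx":0,"ry":0,"rz":0,"x":0,"y":0,"z":-0.2,"jaw":-1},{"rx":0,"ry":0,"rz":0,"x":0,"y":0,"z":-0.2,"jaw":-1},{"rx":0,"ry":0,"rz":0,"x":0,"y":0,"z":-0.1,"jaw":-1},{"rx":0,"ry":0,"rz":0,"x":0,"y":0,"z":0,"jaw":-1},{"rx":0,"ry":0,"rz":0,"x":0,"y":0,"z":0,"jaw":-1},{"rx":0,"ry":0,"rz":0,"x":0,"y":0,"z":0,"jaw":-1}]' 60
```

```text
clock: 6.78
tcp_pos: [0.4753, 0.1614, 0.0368]
orientation: [0.684, 3.066, 0.001]
contact_force: [0.8, -0.3, -2.5]
grip_width: 0.0264
gripper_force: 59.4
```

```bash
python3 -m jog '[{"rx":0,"ry":0,"rz":0,"x":0,"y":0,"z":-0.07,"jaw":-1},{"rx":0,"ry":0,"rz":0,"x":0,"y":0,"z":-0.06,"jaw":-1},{"rx":0,"ry":0,"rz":0,"x":0,"y":0,"z":-0.03,"jaw":-1},{"rx":0,"ry":0,"rz":0,"x":0,"y":0,"z":0,"jaw":-1},{"rx":0,"ry":0,"rz":0,"x":0,"y":0,"z":0,"jaw":-1}]' 60
python3 - <<'E'
from h import *
n='side';f=grab_frame(n)[:,:,::-1];x,y=280,170
cv2.imwrite('pics/c5.png',cv2.resize(f[y:y+120,x:x+120],(600,600),interpolation=cv2.INTER_CUBIC))
print(get_obs()['tcp_pos'],get_obs()['contact_force'])
E
```

```text
clock: 7.4
tcp_pos: [0.4751, 0.1613, 0.027]
orientation: [0.684, 3.066, 0.0]
contact_force: [-0.1, 0.6, -1.6]
grip_width: 0.0263
gripper_force: 59.4
[0.47512483 0.16133904 0.02699591] [-0.16513898 -0.66000121 -1.71676025]
```

View pics/c5.png

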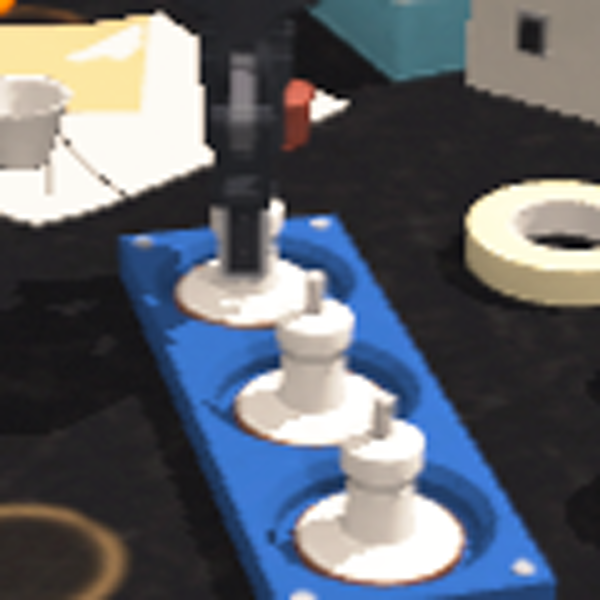

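The foot sits inside the seat like its neighbours, about 1.5 mm above the floor with no contact yet. I'll lower it to touch.

```bash
python3 -m jog '[{"rx":0,"ry":0,"rz":0,"x":0,"y":0,"z":-0.02,"jaw":-1},{"rx":0,"ry":0,"rz":0,"x":0,"y":0,"z":-0.01,"jaw":-1},{"rx":0,"ry":0,"rz":0,"x":0,"y":0,"z":0,"jaw":-1},{"rx":0,"ry":0,"rz":0,"x":0,"y":0,"z":0,"jaw":-1}]' 60
```

```text
clock: 7.95
tcp_pos: [0.4755, 0.1613, 0.0255]
orientation: [0.684, 3.066, 0.001]
contact_force: [0.7, 0.3, 4.1]
grip_width: 0.0258
gripper_force: 60.2
```

```bash
python3 -m jog '[{"rx":0,"ry":0,"rz":0,"x":0,"y":0,"z":0,"jaw":-0.35},{"rx":0,"ry":0,"rz":0,"x":0,"y":0,"z":0,"jaw":-0.2},{"rx":0,"ry":0,"rz":0,"x":0,"y":0,"z":0,"jaw":0.1},{"rx":0,"ry":0,"rz":0,"x":0,"y":0,"z":0,"jaw":0.3},{"rx":0,"ry":0,"rz":0,"x":0,"y":0,"z":0,"jaw":0.3},{"rx":0,"ry":0,"rz":0,"x":0,"y":0,"z":0,"jaw":0.3}]' 20
python3 -m jog '[{"rx":0,"ry":0,"rz":0,"x":0,"y":0,"z":0.2,"jaw":0.3},{"rx":0,"ry":0,"rz":0,"x":0,"y":0,"z":0.5,"jaw":0.3},{"rx":0,"ry":0,"rz":0,"x":0,"y":0,"z":0.7,"jaw":0.3},{"rx":0,"ry":0,"rz":0,"x":0,"y":0,"z":0.7,"jaw":0.3},{"rx":0,"ry":0,"rz":0,"x":0,"y":0,"z":0.5,"jaw":0.3},{"rx":0,"ry":0,"rz":0,"x":0,"y":0,"z":0,"jaw":0.3},{"rx":0,"ry":0,"rz":0,"x":0,"y":0,"z":0,"jaw":0.3}]' 20
python3 - <<'E'
from h import *
n='side';f=grab_frame(n)[:,:,::-1];x,y=280,170
cv2.imwrite('pics/c6.png',cv2.resize(f[y:y+120,x:x+120],(600,600),interpolation=cv2.INTER_CUBIC))
E
```

```text
clock: 8.7
tcp_pos: [0.475, 0.1613, 0.0251]
orientation: [-0.684, -3.066, -0.0]
contact_force: [0.7, 0.3, 0.0]
grip_width: 0.0552
gripper_force: 0.0
clock: 9.57
tcp_pos: [0.4746, 0.1611, 0.1811]
orientation: [-0.684, -3.066, 0.0]
contact_force: [-0.1, -0.5, -0.7]
grip_width: 0.0554
gripper_force: 0.0
```

View pics/c6.png

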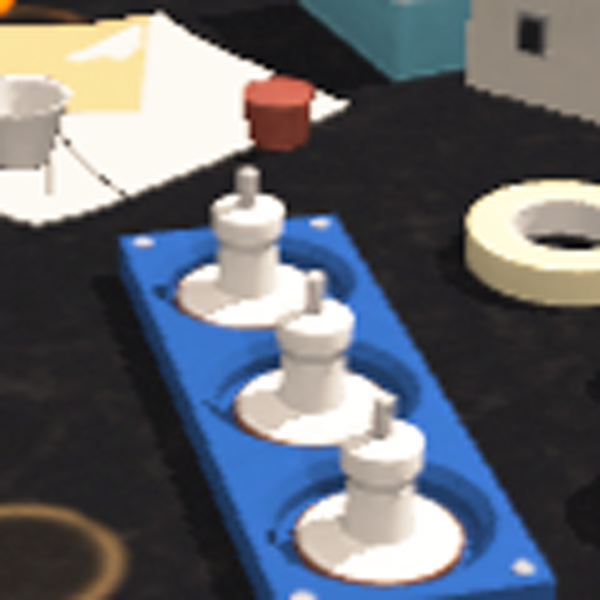

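The foot stands upright and flat in its seat at about (329,229) px, level with its neighbours. The parked feet haven't moved and the gripper is clear, so I'm handing in.

```bash
python3 -c "
from bench import r
print(r.hand_in())"
```

```text
the job is handed in; nothing more can be done
None
```

The white foot is in the empty seat, standing upright with its flange resting on the seat floor. The two parked feet were not disturbed, and I handed the job in at about 10 s on the clock; no verdict came back.

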